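# Load capped adapters into their inspection nests

## Robot

A 7-joint arm with a two-finger parallel gripper is mounted at the origin on the work surface. World frame = base frame: x ahead of the robot, y to its left, z up, the work surface at z = 0. Lengths are in m, angles in degrees, forces in N, time in s.
With the tool pointing down it reaches from about 0.425 to 0.875 m from the base axis. Payload 4.7 kg.
Tool frame: the origin (TCP) lies between the finger pads; the fingertips stand 22 mm ahead of it and the grasp point (between the pads) lies 3 mm ahead of it; z points along the fingers, y is the line along which they close (so a half turn about z gives the same grasp; the last joint's range is limited). The gripper opens to 87 mm and grips with 3 to 60 N. Pads are 19 mm wide; open, the fingers measure 117 mm over their backs; the gripper's body (75 mm by 190 mm) begins 51 mm behind the grasp point.
Start: joints at [70.021, 18.392, -4.016, 83.108, 1.295, 78.541, -3.26], TCP at [0.231, -0.608, 0.245] pointing down, gripper open.
Joint ranges: [-163.93, 163.93], [-17.29, 119.83], [-79.2, 71.16], [3.27, 140.29], [-89.18, 269.18], [5.43, 117.66], [-154.24, 154.24]. Speed limits (degrees/s): [147.25, 147.25, 180, 180, 180, 180, 180].

## Interface

Orientations are given as [roll, pitch, yaw] about the fixed x, y, z axes, in that order (R = Rz(yaw) Ry(pitch) Rx(roll)).
In Python, from cell import env gives the robot as it stands.
- The arm moves only by the tool drive_tool, never from a script. Its argument "moves" is a list of rows, each a list of 3 entries, a list of its own where there are three numbers: the shift along the tool's x, y, z in mm, then the turn, a rotation vector about the tool's x, y, z in rad, then the closure, from 0 (fully open) to 1 (shut). In form: [[[x, y, z], [wx, wy, wz], jaw], ...]. A call has 1 to 12 rows; each row shifts and turns the commanded pose from where the row before left it, along the tool's axes as they then stand; what a row does not reach is not made up. A row lasts 1/12 s, in which the tool goes at most 41.7 mm and 7.16 degrees, less where a joint would pass 70% of its speed; a pose out of reach is approached as far as the arm can. A call with a gripper value outside its range is refused whole. The fingers move at their own pace and stop on an object; "newtons" is the grip in N (left out, the last holds). Time passes only in rows, so rows that do not move let the fingers close. It gives the time, the measured TCP pose, the force, the opening and the grip force at its end, in the units of the state.
- env.get_obs(): the state, without advancing time (a new reading comes with each control period).
- env.read_camera(name): name is "scene" or "top" or "wrist"; returns (picture, depth): 420x560x3 uint8, blue, green, red; 420x560 float32, m along the optical axis (not along the pixel's ray), 0 where there is no reading.
- env.get_calibration(name): a dict with "fx", "fy", "cx", "cy" (pixels), "k1" (the pictures are not rectified: a ray, as slopes to the right and down, at radius r is drawn at 1 + k1 r^2 times it, then the intrinsics apply), "T" (4x4, takes a point from camera to world coordinates). Camera axes: x right, y down, z forward; pixel columns grow to the right and rows downward; lengths in m; the calibration is good to about 2 mm. A picture is of the moment at which its call begins: read the wrist's pose just before it. get_calibration takes no time and is no camera call; for the wrist camera it gives the pose at the moment of the call.
- env.sign_off(): hands the job in; it is judged then, once.
The state is a dict: "time_s": time; "qpos": joint angles; "joint_velocities": joint speeds; "effort": joint torques, N m; "tool_pos": TCP position; "tool_rot": TCP orientation; "force": force on the tool from outside, world axes, zero at the start; "wrist_torque": the same for the moment, N m; "grip_width": finger opening in m; "grasp_force": force on a finger pad.
Only numpy, scipy, OpenCV 4.12 (cv2) and the standard library are available. Lean on these libraries where they do the work, as an engineer would, in place of code of your own. Each camera call takes 0.05 s, during which the arm holds its last target. There are 200 camera calls.

## Task

Four turned steel adapters with coloured thread caps stand mixed up on the lathe cell's table: move each one into the round nest of its own colour for inspection, standing upright with its flange flat on the nest's floor. Set them down, do not drop them. Leave the two bare sleeves, which have no cap, standing where they are.

Things in the scene. Friction and masses are not known exactly. Their poses are not given: they have to be found in the camera images.
- red_adapter_center (a point): Centre, half-way up, of the red-capped steel adapter: loose, standing upright with its flange down, 66 mm tall. Flange: round disc 36 mm across and 8 mm thick at the bottom. Above it a straight round barrel 32 mm across up to the top, its last 22 mm a red plastic thread cap, firmly fixed. Grip the barrel or cap anywhere above the flange. z axis up; about 220 g, may vary by a third.
- yellow_adapter_center (a point): Centre, half-way up, of the yellow-capped steel adapter: loose, standing upright with its flange down, 70 mm tall. Flange: round disc 44 mm across and 8 mm thick at the bottom. Above it a straight round barrel 32 mm across up to the top, its last 22 mm a yellow plastic thread cap, firmly fixed. Grip the barrel or cap anywhere above the flange. z axis up; about 260 g, may vary by a third.
- blue_adapter_center (a point): Centre, half-way up, of the blue-capped steel adapter: loose, standing upright with its flange down, 74 mm tall. Flange: round disc 52 mm across and 8 mm thick at the bottom. Above it a straight round barrel 32 mm across up to the top, its last 22 mm a blue plastic thread cap, firmly fixed. Grip the barrel or cap anywhere above the flange. z axis up; about 300 g, may vary by a third.
- green_adapter_center (a point): Centre, half-way up, of the green-capped steel adapter: loose, standing upright with its flange down, 78 mm tall. Flange: round disc 60 mm across and 8 mm thick at the bottom. Above it a straight round barrel 32 mm across up to the top, its last 22 mm a green plastic thread cap, firmly fixed. Grip the barrel or cap anywhere above the flange. z axis up; about 350 g, may vary by a third.
- red_nest_floor (a point): Centre of the inner floor of the red nest, a shallow round red cup fixed to the table with a bright metal floor: mouth 54 mm across (18 mm wider than the red adapter's flange), 66 mm across outside, floor 4 mm and rim 12 mm above the table. z axis up.
- yellow_nest_floor (a point): Centre of the inner floor of the yellow nest, a shallow round yellow cup fixed to the table with a bright metal floor: mouth 62 mm across (18 mm wider than the yellow adapter's flange), 74 mm across outside, floor 4 mm and rim 12 mm above the table. z axis up.
- blue_nest_floor (a point): Centre of the inner floor of the blue nest, a shallow round blue cup fixed to the table with a bright metal floor: mouth 70 mm across (18 mm wider than the blue adapter's flange), 82 mm across outside, floor 4 mm and rim 12 mm above the table. z axis up.
- green_nest_floor (a point): Centre of the inner floor of the green nest, a shallow round green cup fixed to the table with a bright metal floor: mouth 78 mm across (18 mm wider than the green adapter's flange), 90 mm across outside, floor 4 mm and rim 12 mm above the table. z axis up.
- steel_sleeve_center (a point): Centre, half-way up, of the bare silvery sleeve: a plain open tube without flange or cap, 38 mm across, 24 mm bore, 60 mm tall, loose, standing upright. Not to be moved.
- brass_sleeve_center (a point): Centre, half-way up, of the bare brass sleeve: a plain open tube without flange or cap, 38 mm across, 24 mm bore, 60 mm tall, loose, standing upright. Not to be moved.

How it is judged:
By the outcome, as a careful person would: the job done as asked, in the order asked, and still so for the second after the job is handed in, with the robot touching nothing.
It also fails if it takes over 99 s, if anything falls off the work surface, if the arm or the gripper's body presses on something with over 40 N, if the wrist force passes 120 N, or if a joint passes its speed limit or range.

## Working session

There is one attempt and no reset: what is moved stays moved. The work goes in short steps, Python scripts to look and compute and a tool call to move; the robot and the scene stay as the last step left them, time stands still between calls to the robot, and variables do not carry over. Pictures are saved under pics/ and viewed, at most 14 in all, crops included, and the job is handed in when it is done.

Besides the shell and the picture viewer there is one more tool, called as name([rows], argument=value, ...), one row to a line, values as JSON. drive_tool: Moves the arm, as the interface text tells. Its arguments: {"type":"object","properties":{"moves":{"type":"array"},"newtons":{"type":"number"}},"required":["moves"]}

```bash
ls; mkdir -p pics
python3 - <<'E'
from cell import env
import cv2,numpy as np
o=env.get_obs(); print({k:np.round(v,3) for k,v in o.items()})
for n in ["scene","top"]:
    im,d=env.read_camera(n); cv2.imwrite(f"pics/{n}0.png",im); np.save(f"{n}_d.npy",d)
    c=env.get_calibration(n); print(n,{k:np.round(v,4) for k,v in c.items()})
E
```

```text
pics
{'time_s': np.float64(0.0), 'qpos': array([70.019, 18.44 , -4.016, 83.175,  1.296, 78.541, -3.258]), 'joint_velocities': array([ 0.001, -0.023, -0.014, -0.014, -0.023,  0.011, -0.072]), 'effort': array([-0.0000e+00, -4.9129e+01, -4.0400e-01, -3.1253e+01, -6.4000e-02,
        4.4000e-02,  0.0000e+00]), 'tool_pos': array([ 0.23 , -0.607,  0.243]), 'tool_rot': array([-1.7989e+02,  6.0000e-03,  2.0793e+01]), 'force': array([-0.771,  0.789, -0.022]), 'wrist_torque': array([0.01 , 0.025, 0.035]), 'grasp_force': np.float64(0.0), 'grip_width': np.float64(0.087)}
scene {'fx': np.float64(399.1632), 'fy': np.float64(399.1632), 'cx': np.float64(282.397), 'cy': np.float64(208.8386), 'k1': np.float64(0.0054), 'T': array([[ 0.6377,  0.4852, -0.5982,  0.9947],
       [ 0.77  , -0.3799,  0.5127, -0.4278],
       [ 0.0215, -0.7876, -0.6158,  0.578 ],
       [ 0.    ,  0.    ,  0.    ,  1.    ]])}
top {'fx': np.float64(503.2288), 'fy': np.float64(503.2288), 'cx': np.float64(270.7781), 'cy': np.float64(209.7708), 'k1': np.float64(-0.1618), 'T': array([[-0.0083, -0.9881,  0.1538,  0.3115],
       [-0.9999,  0.0064, -0.0132,  0.0109],
       [ 0.012 , -0.1539, -0.988 ,  1.3633],
       [ 0.    ,  0.    ,  0.    ,  1.    ]])}
```

View pics/top0.png

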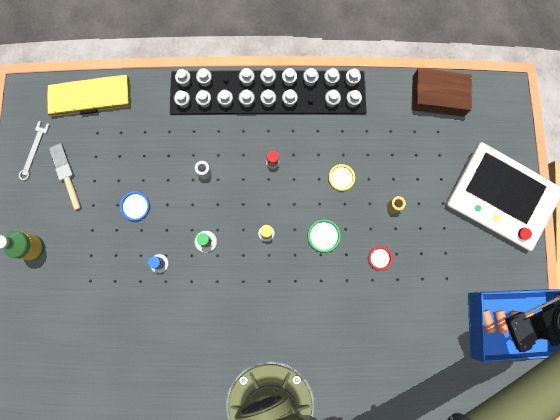

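View pics/scene0.png

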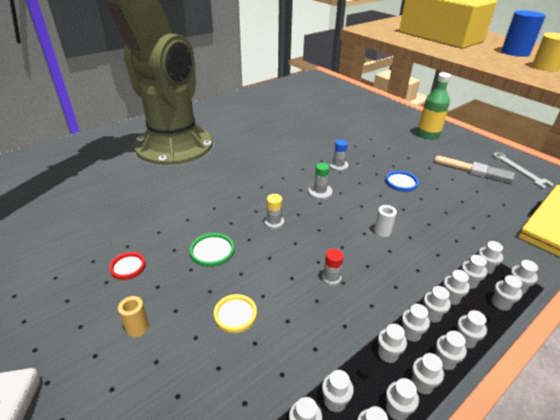

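The top view shows the adapters at red (272,158), yellow (266,232), green (204,240) and blue (155,263). The nests are at blue (135,206), green (324,236), yellow (342,178) and red (380,258), and the sleeves at steel (202,168) and brass (398,204). The scene view agrees and shows everything upright.

```bash
cat > h.py <<'E'
from cell import env
import cv2,numpy as np
H=dict(red=.066,yellow=.070,blue=.074,green=.078)
HUE=dict(red=[(0,8),(172,180)],yellow=[(22,34)],blue=[(100,122)],green=[(55,85)])
def mask(im,c,s=110,v=60):
    h=cv2.cvtColor(im,cv2.COLOR_BGR2HSV); m=np.zeros(h.shape[:2],np.uint8)
    for a,b in HUE[c]: m|=cv2.inRange(h,(a,s,v),(b,255,255))
    return m
def rays(px,c):
    px=np.asarray(px,float).reshape(-1,2)
    xd=(px-[c['cx'],c['cy']])/[c['fx'],c['fy']]; x=xd.copy()
    for _ in range(20): x=xd/(1+c['k1']*(x**2).sum(1,keepdims=True))
    return np.c_[x,np.ones(len(x))]
def plane(px,c,z):
    T=c['T']; d=rays(px,c)@T[:3,:3].T; o=T[:3,3]
    return o+d*((z-o[2])/d[:,2])[:,None]
def pts(px,depth,c):
    px=np.asarray(px); D=depth[px[:,1],px[:,0]]; P=rays(px,c)*D[:,None]
    return P@c['T'][:3,:3].T+c['T'][:3,3]
def pix(P,c):
    p=c['T'][:3,:3].T@(np.asarray(P)-c['T'][:3,3]); x=p[:2]/p[2]; x=x*(1+c['k1']*(x@x))
    return x*[c['fx'],c['fy']]+[c['cx'],c['cy']]
def fit(px):  # ellipse centre of outer contour points
    return cv2.fitEllipse(np.asarray(px,np.float32))
E
python3 - <<'E'
from h import *
for n,win in [("top",(85,470,140,290)),("scene",(70,450,120,340))]:
    im=cv2.imread(f"pics/{n}0.png"); d=np.load(f"{n}_d.npy"); c=env.get_calibration(n)
    for col in H:
        m=mask(im,col); w=np.zeros_like(m); w[win[2]:win[3],win[0]:win[1]]=1; m*=w
        cs,_=cv2.findContours(m,cv2.RETR_EXTERNAL,cv2.CHAIN_APPROX_NONE)
        for k in cs:
            a=cv2.contourArea(k)
            if a<25: continue
            mm=np.zeros_like(m); cv2.drawContours(mm,[k],-1,255,-1)
            px=np.argwhere(mm&(m))[:,::-1]; P=pts(px,d,c); P=P[d[px[:,1],px[:,0]]>0]
            e=fit(k[:,0]); q=plane(e[0],c,.012)[0]
            zs=np.percentile(P[:,2],[5,50,95]); top=P[P[:,2]>H[col]-.006]
            out=''
            if zs[1]<.03:
                P3=plane(k[:,0],c,.012); (cx,cy),r=cv2.minEnclosingCircle((P3[:,:2]*1000).astype(np.float32)); out=f'circ {cx:.1f} {cy:.1f} r{r:.1f}'
            print(n,col,np.round(e[0],1),a,'z',np.round(zs*1000,1),'rimplane',np.round(q*1000,1),out,'top', len(top),np.round(np.median(top,0)*1000,1) if len(top) else '', (np.round((top.min(0)+top.max(0))*500,1)) if len(top) else '')
    for nm,g in [("steel",(202,168) if n=="top" else (386,215)),("brass",(398,204) if n=="top" else (132,303))]:
        print(nm,np.round(plane(g,c,.06)*1000))
E
```

```text
top red [380.1 257.6] 428.5 z [ 0.4 10.6 15.6] rimplane [ 388.7 -302.2   12. ] circ 388.9 -302.3 r33.3 top 0  
top red [272.4 156.9] 108.0 z [44.2 65.8 70.2] rimplane [670.1 -12.9  12. ]  top 108 [657.2 -10.9  66.4] [657.6 -12.2  66.9]
top yellow [341.4 177.2] 517.5 z [ 1.6 10.  15.8] rimplane [ 611.6 -203.    12. ] circ 611.7 -202.8 r37.5 top 0  
top blue [153.9 262. ] 110.0 z [53.4 73.1 77.3] rimplane [381.3 309.3  12. ]  top 109 [378.2 297.4  73.7] [377.  297.   74.2]
top blue [134.3 205.7] 657.5 z [-0.3  9.9 16.3] rimplane [535.7 367.6  12. ] circ 535.7 367.8 r41.8 top 0  
top green [202.7 239.2] 90.5 z [70.9 77.8 81.9] rimplane [442.6 177.4  12. ]  top 100 [436.7 170.5  78.1] [436.8 169.9  77.9]
top green [323.7 235.6] 799.0 z [ 5.4 11.4 16.9] rimplane [ 450.2 -149.7   12. ] circ 450.6 -149.3 r44.9 top 0  
steel [[628. 176.  60.]]
brass [[ 528. -345.   60.]]
scene red [126.9 265.4] 753.5 z [ 1.   9.3 12.5] rimplane [ 396.3 -305.2   12. ] circ 395.1 -304.7 r38.0 top 0  
scene red [334.  257.7] 268.5 z [46.  64.  66.3] rimplane [630.6  23.4  12. ]  top 190 [659.9 -13.5  65. ] [658
[... 427 characters left out ...]
.9  12. ]  top 1 [450.9 637.7  64.4] [450.9 637.7  64.4]
scene blue [401.7 180.6] 515.0 z [-0.8  7.6 11.6] rimplane [542.9 358.7  12. ] circ 541.5 359.6 r48.7 top 0  
scene blue [340.6 145.1] 122.0 z [50.  67.6 73.9] rimplane [317.6 368.9  12. ]  top 70 [382.1 294.   72.4] [380.  296.2  71.7]
scene green [211.6 249.3] 1112.5 z [ 2.5  9.5 12.2] rimplane [ 458.8 -154.5   12. ] circ 457.1 -153.9 r48.7 top 0  
scene green [322.  169.2] 136.0 z [59.4 74.9 78. ] rimplane [378.1 234.8  12. ]  top 90 [440.9 167.   76.8] [438.7 170.5  75.7]
scene green [428.2 134.2] 65.0 z [ 4.5 10.1 17.1] rimplane [434.3 634.3  12. ] circ 432.6 640.4 r32.8 top 0  
steel [[641. 160.  60.]]
brass [[ 531. -342.   60.]]
```

drive_tool([
  [[0,0,-5],[0,0,-0.121],0],
  [[0,0,-5],[0,0,-0.121],0],
  [[0,0,-5],[0,0,-0.121],0],
  [[0,0,-5],[0,0,-0.121],0],
  [[0,0,0],[0,0,-0.121],0],
  [[0,0,0],[0,0,-0.121],0],
  [[0,0,0],[0,0,-0.121],0],
  [[0,0,0],[0,0,-0.121],0],
  [[0,0,0],[0,0,-0.121],0],
  [[0,0,0],[0,0,-0.119],0],
  [[32,22,0],[0,0,0],0],
  [[32,22,0],[0,0,0],0],
], newtons=25)

```text
time_s: 1.1
tool_pos: [0.2725, -0.5444, 0.2631]
tool_rot: [-179.9, -0.1, 89.7]
force: [1.9, 0.6, -0.2]
grip_width: 0.0871
grasp_force: 0.0
```

drive_tool([
  [[32,22,0],[0,0,0],0],
  [[32,22,0],[0,0,0],0],
  [[32,22,0],[0,0,0],0],
  [[32,22,0],[0,0,0],0],
  [[32,22,0],[0,0,0],0],
  [[32,22,0],[0,0,0],0],
  [[32,22,0],[0,0,0],0],
  [[32,22,0],[0,0,0],0],
  [[32,22,0],[0,0,0],0],
  [[32,22,0],[0,0,0],0],
  [[32,22,0],[0,0,0],0],
  [[0,0,0],[0,0,0],0],
])

```text
time_s: 2.1
tool_pos: [0.5207, -0.1819, 0.2647]
tool_rot: [179.8, -0.3, 90.7]
force: [0.8, 0.9, -0.1]
grip_width: 0.0871
grasp_force: 0.0
```

Run:
```python
from h import *
o=env.get_obs(); c=env.get_calibration("wrist"); im,d=env.read_camera("wrist"); cv2.imwrite("pics/w1.png",im)
print(np.round(o['tool_pos'],4),np.round(o['tool_rot'],2),{k:np.round(v,3) for k,v in c.items()})
for nm,P in dict(ny=(.612,-.203,.012),ng=(.450,-.150,.012),nr=(.389,-.302,.012),ay=(.461,.004,.07),ar=(.657,-.012,.066)).items(): print(nm,np.round(pix(P,c)))
```

```text
[ 0.5207 -0.1819  0.2647] [179.83  -0.28  90.74] {'fx': np.float64(321.289), 'fy': np.float64(321.289), 'cx': np.float64(274.723), 'cy': np.float64(206.395), 'k1': np.float64(-0.063), 'T': array([[ 1.   ,  0.011,  0.006,  0.519],
       [ 0.013, -0.953, -0.302, -0.098],
       [ 0.003,  0.302, -0.953,  0.406],
       [ 0.   ,  0.   ,  0.   ,  1.   ]])}
ny [346. 192.]
ng [216. 149.]
nr [177. 260.]
ay [212.  -8.]
ar [417.  17.]
```

View pics/w1.png

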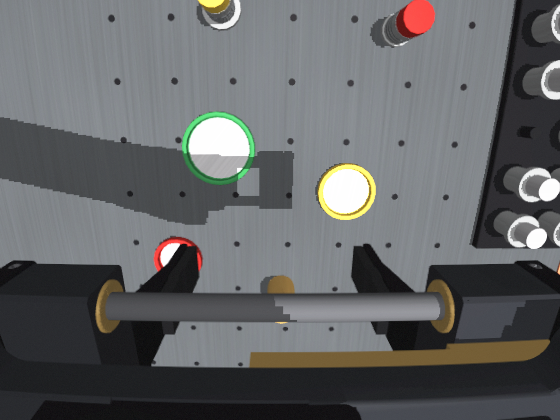

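The wrist view shows the green nest at (218,148), the yellow nest at (347,191), the red nest at (178,257) partly hidden, the yellow cap at (215,2) and the red cap at (415,18). All are within about 3 px of where I predicted. I'll refine the nests from this view.

```bash
cat >> h.py <<'E'
def ring(im,c,col):  # nest centre: outer edge of the coloured rim on plane z=.012
    m=mask(im,col); out=[]
    for k in cv2.findContours(m,cv2.RETR_EXTERNAL,cv2.CHAIN_APPROX_NONE)[0]:
        if cv2.contourArea(k)<600: continue
        P=(plane(k[:,0],c,.010)[:,:2]*1000).astype(np.float32); (x,y),(a,b),_=cv2.fitEllipse(P)
        out.append(np.round([x,y,a,b],1).tolist())
    return out
def captop(im,d,c,col):  # cap top centre: mask pixels whose depth puts them at the top face
    m=mask(im,col); px=np.argwhere(m)[:,::-1]; P=pts(px,d,c); t=P[:,2]>H[col]-.004
    if t.sum()<20: return None
    mm=np.zeros_like(m); mm[px[t][:,1],px[t][:,0]]=255
    k=max(cv2.findContours(mm,cv2.RETR_EXTERNAL,cv2.CHAIN_APPROX_NONE)[0],key=cv2.contourArea)
    (x,y),(a,b),_=cv2.fitEllipse((plane(k[:,0],c,H[col])[:,:2]*1000).astype(np.float32))
    return np.round([x,y,a,b,np.median(P[t,2])*1000],1).tolist()
E
python3 - <<'E'
from h import *
c=env.get_calibration("wrist"); im,d=env.read_camera("wrist")
for col in ("green","yellow","red"): print(col,ring(im,c,col),captop(im,d,c,col))
E
```

```text
green [[451.5, -150.4, 88.2, 88.6]] None
yellow [[613.1, -203.1, 72.5, 75.3]] [461.6, -8.9, 2.5, 16.9, 333.0]
red [[677.3, -1.1, 32.3, 45.8]] [657.7, -13.9, 26.3, 33.1, 66.4]
```

drive_tool([
  [[28,23,18],[0,0,0.012],0],
  [[28,23,18],[0,0,0],0],
  [[28,23,18],[0,0,0],0],
  [[28,23,18],[0,0,0],0],
  [[28,23,18],[0,0,0],0],
  [[28,23,18],[0,0,0],0],
  [[0,0,0],[0,0,0],0],
  [[0,0,0],[0,0,0],0],
  [[0,0,0],[0,0,0],0],
])

```text
time_s: 2.95
tool_pos: [0.6559, -0.0275, 0.1559]
tool_rot: [-179.9, 0.1, 89.2]
force: [0.3, -1.0, 0.4]
grip_width: 0.087
grasp_force: 0.0
```

Run:
```python
from h import *
o=env.get_obs(); print(np.round(o['tool_pos'],4),np.round(o['tool_rot'],2))
c=env.get_calibration("wrist"); im,d=env.read_camera("wrist"); cv2.imwrite("pics/w2.png",im)
print(captop(im,d,c,"red"))
```

```text
[ 0.6559 -0.0275  0.1559] [-1.7991e+02  9.0000e-02  8.9190e+01]
[658.4, -10.9, 30.6, 31.5, 66.6]
```

View pics/w2.png

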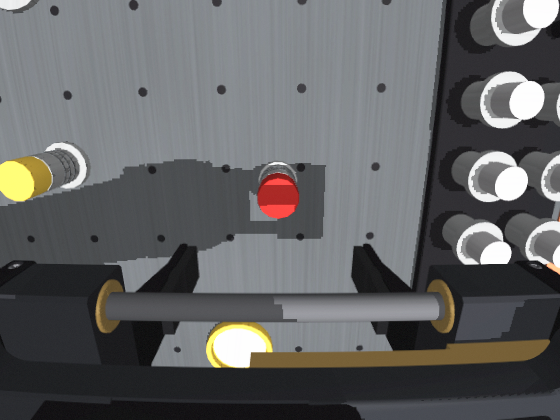

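Red cap's top face is at (278,193), which puts it at (658,-11) mm, 66.6 mm high; that fits the given size. Descending onto it.

drive_tool([
  [[17,2.5,0],[0,0,0],0],
  [[0,0,35],[0,0,0],0],
  [[0,0,35],[0,0,0],0],
  [[0,0,26],[0,0,0],0],
  [[0,0,10],[0,0,0],0],
  [[0,0,0],[0,0,0],0],
  [[0,0,0],[0,0,0],0],
])

```text
time_s: 3.58
tool_pos: [0.6596, -0.0098, 0.0519]
tool_rot: [179.9, 0.0, 89.2]
force: [0.9, -0.1, 1.1]
grip_width: 0.087
grasp_force: 0.0
```

drive_tool([
  [[0,0,0],[0,0,0],1],
  [[0,0,0],[0,0,0],1],
  [[0,0,0],[0,0,0],1],
  [[0,0,0],[0,0,0],1],
  [[0,0,0],[0,0,0],1],
  [[0,0,0],[0,0,0],1],
  [[0,0,0],[0,0,0],1],
  [[0,0,0],[0,0,0],1],
], newtons=30)

```text
time_s: 4.25
tool_pos: [0.659, -0.0081, 0.0505]
tool_rot: [-180.0, 0.0, 89.3]
force: [-0.7, 0.3, 0.2]
grip_width: 0.0414
grasp_force: 0.0
```

drive_tool([
  [[0,0,0],[0,0,0],1],
  [[0,0,0],[0,0,0],1],
  [[0,0,0],[0,0,0],1],
  [[0,0,0],[0,0,0],1],
  [[0,0,-10],[0,0,0],1],
  [[0,0,-20],[0,0,0],1],
  [[0,0,-20],[0,0,0],1],
  [[0,0,-10],[0,0,0],1],
  [[0,0,0],[0,0,0],1],
])

```text
time_s: 5.0
tool_pos: [0.6609, -0.0079, 0.1138]
tool_rot: [179.7, 0.0, 89.3]
force: [0.1, 0.0, -2.1]
grip_width: 0.0316
grasp_force: 30.1
```

drive_tool([
  [[-12,-11,0],[0,0,0],1],
  [[-24,-22,0],[0,0,0],1],
  [[-26,-24,0],[0,0,0],1],
  [[-26,-24,0],[0,0,0],1],
  [[-26,-24,0],[0,0,0],1],
  [[-26,-24,0],[0,0,0],1],
  [[-26,-24,0],[0,0,0],1],
  [[-26,-24,0],[0,0,0],1],
  [[-26,-24,0],[0,0,0],1],
  [[-26,-24,0],[0,0,0],1],
  [[-24,-22,0],[0,0,0],1],
  [[-16,-14,0],[0,0,0],1],
])

```text
time_s: 6.0
tool_pos: [0.3909, -0.2914, 0.1096]
tool_rot: [-179.9, 0.0, 89.1]
force: [-0.6, 0.7, -2.1]
grip_width: 0.0313
grasp_force: 30.1
```

drive_tool([
  [[-10,-9,0],[0,0,0],1],
  [[0,0,0],[0,0,0],1],
  [[0,0,0],[0,0,0],1],
])

```text
time_s: 6.25
tool_pos: [0.3849, -0.2988, 0.1099]
tool_rot: [-180.0, -0.0, 89.2]
force: [0.3, -0.5, -1.3]
grip_width: 0.031
grasp_force: 30.1
```

Run:
```python
from h import *
o=env.get_obs(); print(np.round(o['tool_pos'],4),np.round(o['tool_rot'],2))
c=env.get_calibration("wrist"); im,d=env.read_camera("wrist"); cv2.imwrite("pics/w3.png",im)
print(ring(im,c,"red"))
```

```text
[ 0.3849 -0.2988  0.1099] [-1.7996e+02 -5.0000e-02  8.9210e+01]
[[384.0, -355.0, 39.4, 59.7], [389.2, -302.1, 60.9, 61.8]]
```

View pics/w3.png

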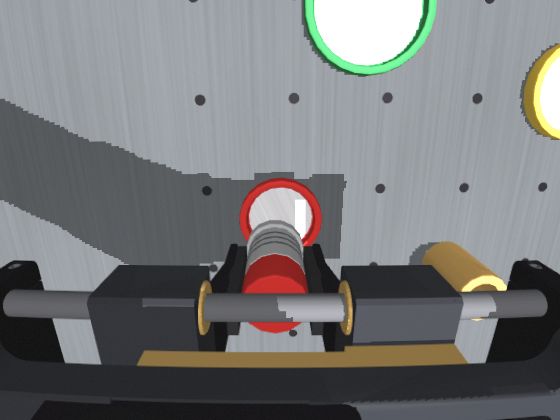

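Red nest ring is centred near (281,217), at (389,-302) mm, with the adapter hanging straight over it. Lowering slowly.

drive_tool([
  [[-1,4.5,0],[0,0,0],1],
  [[0,0,10],[0,0,0],1],
  [[0,0,14],[0,0,0],1],
  [[0,0,12],[0,0,0],1],
  [[0,0,8],[0,0,0],1],
  [[0,0,4],[0,0,0],1],
  [[0,0,3],[0,0,0],1],
  [[0,0,1],[0,0,0],1],
  [[0,0,1],[0,0,0],1],
  [[0,0,0],[0,0,0],1],
])

```text
time_s: 7.13
tool_pos: [0.3903, -0.3001, 0.0578]
tool_rot: [180.0, 0.0, 89.3]
force: [-1.2, 0.6, -2.5]
grip_width: 0.0312
grasp_force: 30.1
```

drive_tool([
  [[0,0,1],[0,0,0],1],
  [[0,0,1],[0,0,0],1],
  [[0,0,0.5],[0,0,0],1],
  [[0,0,0],[0,0,0],1],
])

```text
time_s: 7.47
tool_pos: [0.3899, -0.3, 0.0551]
tool_rot: [-180.0, 0.0, 89.3]
force: [0.1, 0.3, -1.4]
grip_width: 0.0312
grasp_force: 30.1
```

drive_tool([
  [[0,0,0.5],[0,0,0],1],
  [[0,0,0.5],[0,0,0],1],
  [[0,0,0],[0,0,0],1],
])

```text
time_s: 7.72
tool_pos: [0.3901, -0.3, 0.0543]
tool_rot: [180.0, 0.0, 89.3]
force: [-0.7, 0.5, 1.6]
grip_width: 0.0312
grasp_force: 30.2
```

drive_tool([
  [[0,0,0.5],[0,0,0],1],
  [[0,0,0],[0,0,0],0],
  [[0,0,0],[0,0,0],0],
  [[0,0,0],[0,0,0],0],
  [[0,0,0],[0,0,0],0],
  [[0,0,0],[0,0,0],0],
  [[0,0,0],[0,0,0],0],
  [[0,0,-15],[0,0,0],0],
  [[0,0,-30],[0,0,0],0],
  [[0,0,-35],[0,0,0],0],
  [[0,0,-20],[0,0,0],0],
  [[0,0,0],[0,0,0],0],
])

```text
time_s: 8.72
tool_pos: [0.3927, -0.3018, 0.1584]
tool_rot: [179.6, 0.4, 89.3]
force: [0.1, -0.6, -0.2]
grip_width: 0.0863
grasp_force: 0.0
```

drive_tool([
  [[20,5,0],[0,0,0],0],
  [[32,8,0],[0,0,0],0],
  [[34,8,0],[0,0,0],0],
  [[34,8,0],[0,0,0],0],
  [[34,8,0],[0,0,0],0],
  [[34,8,0],[0,0,0],0],
  [[34,8,0],[0,0,0],0],
  [[32,8,0],[0,0,0],0],
  [[22,5,0],[0,0,0],0],
  [[10,3,0],[0,0,0],0],
  [[0,0,0],[0,0,0],0],
  [[0,0,0],[0,0,0],0],
])

```text
time_s: 9.72
tool_pos: [0.462, -0.0148, 0.1529]
tool_rot: [-179.9, 0.0, 89.4]
force: [-0.1, -0.8, -0.7]
grip_width: 0.087
grasp_force: 0.0
```

Run:
```python
from h import *
o=env.get_obs(); print(np.round(o['tool_pos'],4),np.round(o['tool_rot'],2))
c=env.get_calibration("wrist"); im,d=env.read_camera("wrist"); cv2.imwrite("pics/w4.png",im)
for k in ("yellow","green"): print(k,captop(im,d,c,k))
for k in ("yellow","green"): print(k,ring(im,c,k))
im,d=env.read_camera("scene"); c=env.get_calibration("scene"); x,y=np.round(pix((.389,-.302,.03),c)).astype(int)
cv2.imwrite("pics/s4.png",cv2.resize(im[y-60:y+60,max(x-80,0):x+80],None,fx=4,fy=4)); print(x,y,captop(im,d,c,"red"))
```

```text
[ 0.462  -0.0148  0.1529] [-1.7994e+02  1.0000e-02  8.9390e+01]
yellow [459.1, 7.1, 30.6, 31.4, 70.6]Traceback (most recent call last):
  File "<stdin>", line 4, in <module>
  File "h.py", line 37, in captop
    (x,y),(a,b),_=cv2.fitEllipse((plane(k[:,0],c,H[col])[:,:2]*1000).astype(np.float32))
                  ~~~~~~~~~~~~~~^^^^^^^^^^^^^^^^^^^^^^^^^^^^^^^^^^^^^^^^^^^^^^^^^^^^^^^^
cv2.error: OpenCV(4.12.0) /io/opencv/modules/imgproc/src/shapedescr.cpp:361: error: (-201:Incorrect size of input array) There should be at least 5 points to fit the ellipse in function 'fitEllipseNoDirect'
```

Yellow cap is at (459,7) mm, 70.6 mm high as expected. Descending, gripping and lifting.

drive_tool([
  [[21,-3,0],[0,0,0],0],
  [[0,0,33],[0,0,0],0],
  [[0,0,35],[0,0,0],0],
  [[0,0,24],[0,0,0],0],
  [[0,0,10],[0,0,0],0],
  [[0,0,0],[0,0,0],0],
  [[0,0,0],[0,0,0],0],
])

```text
time_s: 10.35
tool_pos: [0.4598, 0.0055, 0.0518]
tool_rot: [-180.0, -0.0, 89.2]
force: [-0.5, 0.2, 0.8]
grip_width: 0.0868
grasp_force: 0.0
```

Run:
```python
from h import *
o=env.get_obs(); print(np.round(o['tool_pos'],4),np.round(o['tool_rot'],2))
im,d=env.read_camera("scene"); c=env.get_calibration("scene"); x,y=np.round(pix((.389,-.302,.03),c)).astype(int)
cv2.imwrite("pics/s4.png",cv2.resize(im[y-60:y+60,max(x-80,0):x+80],None,fx=4,fy=4)); print(x,y,captop(im,d,c,"red"))
```

```text
[0.4598 0.0055 0.0518] [-1.7998e+02 -1.0000e-02  8.9240e+01]
125 256 [390.5, -302.7, 30.7, 38.6, 69.1]
```

View pics/s4.png

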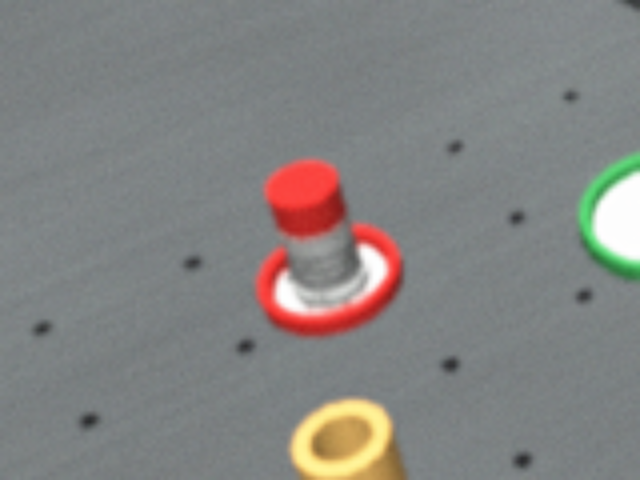

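The crop shows the red adapter upright in its nest, with the flange inside the ring around (330,280). Now gripping yellow.

drive_tool([
  [[0,0,0],[0,0,0],1],
  [[0,0,0],[0,0,0],1],
  [[0,0,0],[0,0,0],1],
  [[0,0,0],[0,0,0],1],
  [[0,0,0],[0,0,0],1],
  [[0,0,0],[0,0,0],1],
  [[0,0,0],[0,0,0],1],
  [[0,0,0],[0,0,0],1],
  [[0,0,0],[0,0,0],1],
  [[0,0,0],[0,0,0],1],
  [[0,0,0],[0,0,0],1],
  [[0,0,0],[0,0,0],1],
])

```text
time_s: 11.4
tool_pos: [0.4595, 0.0063, 0.0515]
tool_rot: [-180.0, 0.0, 89.3]
force: [-1.0, 0.6, 0.4]
grip_width: 0.0312
grasp_force: 30.0
```

drive_tool([
  [[0,0,-10],[0,0,0],1],
  [[0,0,-20],[0,0,0],1],
  [[0,0,-20],[0,0,0],1],
  [[0,0,-10],[0,0,0],1],
  [[-15,11,0],[0,0,0],1],
  [[-30,21,0],[0,0,0],1],
  [[-31,22,0],[0,0,0],1],
  [[-31,22,0],[0,0,0],1],
  [[-31,22,0],[0,0,0],1],
  [[-30,21,0],[0,0,0],1],
  [[-23,17,0],[0,0,0],1],
  [[-10,11,0],[0,0,0],1],
])

```text
time_s: 12.4
tool_pos: [0.6047, -0.2024, 0.1106]
tool_rot: [-180.0, 0.1, 89.0]
force: [0.7, -0.5, -3.8]
grip_width: 0.0314
grasp_force: 30.0
```

drive_tool([
  [[-5,3,0],[0,0,0],1],
  [[0,0,0],[0,0,0],1],
  [[0,0,0],[0,0,0],1],
])

```text
time_s: 12.65
tool_pos: [0.6064, -0.2003, 0.1111]
tool_rot: [-179.9, -0.1, 89.4]
force: [-0.3, 0.4, -3.1]
grip_width: 0.0312
grasp_force: 30.0
```

Run:
```python
from h import *
o=env.get_obs(); print(np.round(o['tool_pos'],4),np.round(o['tool_rot'],2))
c=env.get_calibration("wrist"); im,d=env.read_camera("wrist"); cv2.imwrite("pics/w5.png",im)
print(ring(im,c,"yellow"))
```

```text
[ 0.6064 -0.2003  0.1111] [-1.7991e+02 -8.0000e-02  8.9360e+01]
[[605.6, -255.5, 43.7, 61.7], [613.2, -202.2, 68.5, 69.1]]
```

View pics/w5.png

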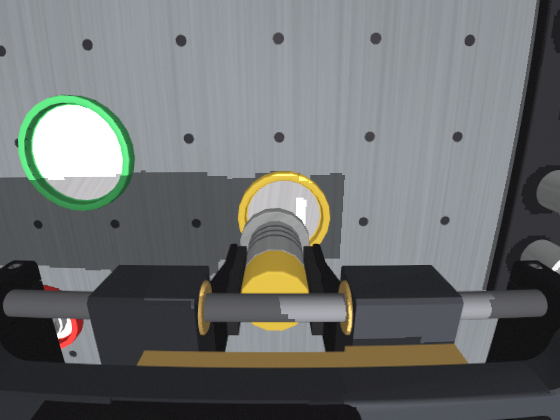

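Yellow nest is at (284,215), i.e. (613,-202) mm, with the adapter about 6 mm short in x. Correcting and lowering.

drive_tool([
  [[-3,6.5,0],[0,0,0],1],
  [[0,0,10],[0,0,0],1],
  [[0,0,14],[0,0,0],1],
  [[0,0,12],[0,0,0],1],
  [[0,0,8],[0,0,0],1],
  [[0,0,4],[0,0,0],1],
  [[0,0,3],[0,0,0],1],
  [[0,0,1],[0,0,0],1],
  [[0,0,1],[0,0,0],1],
  [[0,0,0.5],[0,0,0],1],
  [[0,0,0],[0,0,0],1],
])

```text
time_s: 13.62
tool_pos: [0.614, -0.2047, 0.0585]
tool_rot: [180.0, 0.0, 89.3]
force: [-0.4, 0.5, -2.9]
grip_width: 0.0312
grasp_force: 30.0
```

drive_tool([
  [[0,0,0.5],[0,0,0],1],
  [[0,0,0.5],[0,0,0],1],
  [[0,0,0],[0,0,0],1],
])

```text
time_s: 13.87
tool_pos: [0.6137, -0.2047, 0.0572]
tool_rot: [180.0, 0.0, 89.3]
force: [-1.1, 0.8, -3.2]
grip_width: 0.0312
grasp_force: 30.0
```

drive_tool([
  [[0,0,0.5],[0,0,0],1],
  [[0,0,0.5],[0,0,0],1],
  [[0,0,0.5],[0,0,0],1],
  [[0,0,0],[0,0,0],1],
])

```text
time_s: 14.2
tool_pos: [0.6137, -0.2046, 0.0556]
tool_rot: [180.0, 0.0, 89.3]
force: [0.2, 0.8, -3.3]
grip_width: 0.031
grasp_force: 30.0
```

drive_tool([
  [[0,0,0.5],[0,0,0],1],
  [[0,0,0.5],[0,0,0],1],
  [[0,0,0],[0,0,0],1],
])

```text
time_s: 14.45
tool_pos: [0.6137, -0.2046, 0.0555]
tool_rot: [-180.0, 0.0, 89.3]
force: [-4.0, 0.4, 4.5]
grip_width: 0.0312
grasp_force: 30.0
```

drive_tool([
  [[0,0,0],[0,0,0],0],
  [[0,0,0],[0,0,0],0],
  [[0,0,0],[0,0,0],0],
  [[0,0,0],[0,0,0],0],
  [[0,0,0],[0,0,0],0],
  [[0,0,0],[0,0,0],0],
  [[0,0,-15],[0,0,0],0],
  [[0,0,-30],[0,0,0],0],
  [[0,0,-35],[0,0,0],0],
  [[0,0,-20],[0,0,0],0],
  [[0,0,0],[0,0,0],0],
])

```text
time_s: 15.37
tool_pos: [0.6172, -0.2049, 0.1617]
tool_rot: [179.4, 0.2, 89.3]
force: [1.3, -0.3, -0.4]
grip_width: 0.0861
grasp_force: 0.0
```

drive_tool([
  [[16,-8,0],[0,0,0],0],
  [[32,-16,0],[0,0,0],0],
  [[34,-17,0],[0,0,0],0],
  [[34,-17,0],[0,0,0],0],
  [[34,-17,0],[0,0,0],0],
  [[34,-17,0],[0,0,0],0],
  [[34,-17,0],[0,0,0],0],
  [[34,-17,0],[0,0,0],0],
  [[34,-17,0],[0,0,0],0],
  [[32,-16,0],[0,0,0],0],
  [[24,-12,0],[0,0,0],0],
  [[12,-6,0],[0,0,0],0],
])

```text
time_s: 16.37
tool_pos: [0.4389, 0.1552, 0.1551]
tool_rot: [180.0, 0.0, 89.6]
force: [0.5, -0.3, 0.3]
grip_width: 0.087
grasp_force: 0.0
```

drive_tool([
  [[0,0,0],[0,0,0],0],
  [[0,0,0],[0,0,0],0],
])

```text
time_s: 16.53
tool_pos: [0.4413, 0.1509, 0.1548]
tool_rot: [179.9, 0.1, 89.4]
force: [0.0, -0.4, -0.6]
grip_width: 0.0869
grasp_force: 0.0
```

Run:
```python
from h import *
o=env.get_obs(); print(np.round(o['tool_pos'],4),np.round(o['tool_rot'],2))
c=env.get_calibration("wrist"); im,d=env.read_camera("wrist"); cv2.imwrite("pics/w6.png",im)
print(captop(im,d,c,"green"))
im,d=env.read_camera("scene"); c=env.get_calibration("scene"); x,y=np.round(pix((.613,-.203,.03),c)).astype(int)
cv2.imwrite("pics/s6.png",cv2.resize(im[y-60:y+60,max(x-80,0):x+80],None,fx=4,fy=4)); print(x,y,captop(im,d,c,"yellow"))
```

```text
[0.4413 0.1509 0.1548] [1.7995e+02 7.0000e-02 8.9360e+01]
[437.8, 171.4, 30.3, 31.4, 78.6]
234 303 [-278.4, 1877.7, 573.5, 1137.1, 137.7]
```

View pics/s6.png

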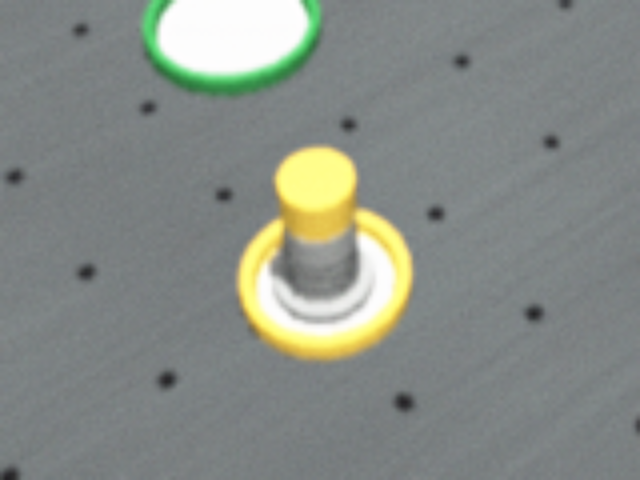

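Yellow stands upright in its nest, with the flange within the ring near (322,280). The green cap is at (438,171) mm, 78.6 mm high. Descending.

drive_tool([
  [[20,-3,0],[0,0,0],0],
  [[0,0,33],[0,0,0],0],
  [[0,0,35],[0,0,0],0],
  [[0,0,24],[0,0,0],0],
  [[0,0,10],[0,0,0],0],
  [[0,0,0],[0,0,0],0],
  [[0,0,0],[0,0,0],0],
])

```text
time_s: 17.22
tool_pos: [0.4388, 0.171, 0.0528]
tool_rot: [-180.0, -0.0, 89.2]
force: [0.3, -0.2, 0.6]
grip_width: 0.087
grasp_force: 0.0
```

drive_tool([
  [[0,0,0],[0,0,0],1],
  [[0,0,0],[0,0,0],1],
  [[0,0,0],[0,0,0],1],
  [[0,0,0],[0,0,0],1],
  [[0,0,0],[0,0,0],1],
  [[0,0,0],[0,0,0],1],
  [[0,0,0],[0,0,0],1],
  [[0,0,0],[0,0,0],1],
  [[0,0,0],[0,0,0],1],
  [[0,0,0],[0,0,0],1],
  [[0,0,0],[0,0,0],1],
  [[0,0,0],[0,0,0],1],
])

```text
time_s: 18.22
tool_pos: [0.438, 0.1715, 0.0525]
tool_rot: [-180.0, 0.0, 89.3]
force: [-1.0, -0.2, 1.2]
grip_width: 0.0318
grasp_force: 30.0
```

drive_tool([
  [[0,0,-10],[0,0,0],1],
  [[0,0,-20],[0,0,0],1],
  [[0,0,-20],[0,0,0],1],
  [[0,0,-10],[0,0,0],1],
  [[-15,1,0],[0,0,0],1],
  [[-30,2,0],[0,0,0],1],
  [[-36,2,0],[0,0,0],1],
  [[-36,2,0],[0,0,0],1],
  [[-36,2,0],[0,0,0],1],
  [[-36,2,0],[0,0,0],1],
  [[-36,2,0],[0,0,0],1],
  [[-36,2,0],[0,0,0],1],
])

```text
time_s: 19.22
tool_pos: [0.4494, -0.0915, 0.1125]
tool_rot: [-180.0, 0.0, 89.3]
force: [1.0, 0.6, -3.8]
grip_width: 0.0313
grasp_force: 30.0
```

drive_tool([
  [[-30,1,0],[0,0,0],1],
  [[-20,1,0],[0,0,0],1],
  [[-10,1,0],[0,0,0],1],
  [[0,0,0],[0,0,0],1],
  [[0,0,0],[0,0,0],1],
])

```text
time_s: 19.63
tool_pos: [0.4522, -0.1485, 0.1123]
tool_rot: [-180.0, -0.1, 89.3]
force: [-0.3, 0.2, -4.1]
grip_width: 0.0312
grasp_force: 30.0
```

Run:
```python
from h import *
o=env.get_obs(); print(np.round(o['tool_pos'],4),np.round(o['tool_rot'],2))
c=env.get_calibration("wrist"); im,d=env.read_camera("wrist"); cv2.imwrite("pics/w7.png",im)
print(ring(im,c,"green"))
```

```text
[ 0.4522 -0.1485  0.1123] [-1.7997e+02 -8.0000e-02  8.9320e+01]
[[450.6, -261.8, 23.3, 65.6], [451.5, -207.3, 33.9, 61.8], [451.5, -151.1, 84.1, 87.8]]
```

View pics/w7.png

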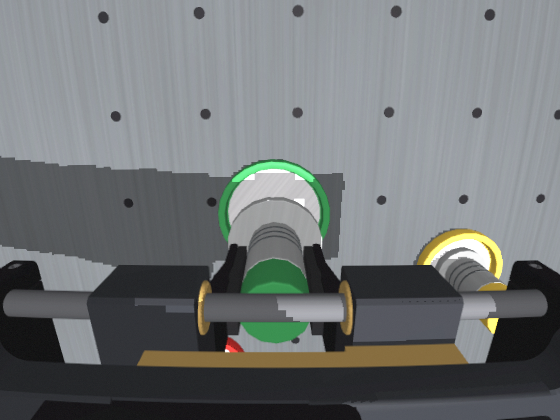

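Green nest is at (274,211), i.e. (451.5,-151) mm, and the adapter is almost centred over it. Lowering.

drive_tool([
  [[-2,-0.5,0],[0,0,0],1],
  [[0,0,10],[0,0,0],1],
  [[0,0,14],[0,0,0],1],
  [[0,0,12],[0,0,0],1],
  [[0,0,9],[0,0,0],1],
  [[0,0,4],[0,0,0],1],
  [[0,0,3],[0,0,0],1],
  [[0,0,1],[0,0,0],1],
  [[0,0,1],[0,0,0],1],
  [[0,0,0.5],[0,0,0],1],
  [[0,0,0],[0,0,0],1],
])

```text
time_s: 20.6
tool_pos: [0.4521, -0.1518, 0.0584]
tool_rot: [180.0, 0.0, 89.3]
force: [0.4, 0.5, -3.8]
grip_width: 0.0313
grasp_force: 30.0
```

drive_tool([
  [[0,0,0.5],[0,0,0],1],
  [[0,0,0.5],[0,0,0],1],
  [[0,0,0],[0,0,0],1],
])

```text
time_s: 20.85
tool_pos: [0.4519, -0.1518, 0.0571]
tool_rot: [180.0, 0.0, 89.3]
force: [-0.9, -0.4, -3.7]
grip_width: 0.0316
grasp_force: 30.0
```

drive_tool([
  [[0,0,0.5],[0,0,0],1],
  [[0,0,0.5],[0,0,0],1],
  [[0,0,0],[0,0,0],1],
])

```text
time_s: 21.1
tool_pos: [0.4519, -0.1518, 0.0565]
tool_rot: [-180.0, 0.0, 89.3]
force: [-1.4, 0.4, 1.6]
grip_width: 0.0317
grasp_force: 30.0
```

drive_tool([
  [[0,0,0.5],[0,0,0],1],
  [[0,0,0],[0,0,0],0],
  [[0,0,0],[0,0,0],0],
  [[0,0,0],[0,0,0],0],
  [[0,0,0],[0,0,0],0],
  [[0,0,0],[0,0,0],0],
  [[0,0,0],[0,0,0],0],
  [[0,0,-15],[0,0,0],0],
  [[0,0,-30],[0,0,0],0],
  [[0,0,-35],[0,0,0],0],
  [[0,0,-20],[0,0,0],0],
  [[0,0,0],[0,0,0],0],
])

```text
time_s: 22.1
tool_pos: [0.4549, -0.1526, 0.1602]
tool_rot: [179.6, 0.2, 89.3]
force: [-0.1, 0.1, 0.0]
grip_width: 0.0856
grasp_force: 0.0
```

drive_tool([
  [[16,2,0],[0,0,0],0],
  [[30,3,0],[0,0,0],0],
  [[36,3,0],[0,0,0],0],
  [[36,3,0],[0,0,0],0],
  [[36,3,0],[0,0,0],0],
  [[36,3,0],[0,0,0],0],
  [[36,0,0],[0,0,0],0],
  [[36,-6,0],[0,0,0],0],
  [[34,-14,0],[0,0,0],0],
  [[34,-17,0],[0,0,0],0],
  [[34,-17,0],[0,0,0],0],
  [[34,-17,0],[0,0,0],0],
])

```text
time_s: 23.1
tool_pos: [0.4013, 0.2482, 0.155]
tool_rot: [-180.0, 0.0, 89.3]
force: [1.0, 0.0, 0.4]
grip_width: 0.0871
grasp_force: 0.0
```

drive_tool([
  [[20,-12,0],[0,0,0],0],
  [[8,-5,0],[0,0,0],0],
  [[0,0,0],[0,0,0],0],
  [[0,0,0],[0,0,0],0],
])

```text
time_s: 23.43
tool_pos: [0.3862, 0.2742, 0.155]
tool_rot: [-180.0, 0.1, 89.3]
force: [0.6, -0.3, -0.4]
grip_width: 0.0873
grasp_force: 0.0
```

Run:
```python
from h import *
o=env.get_obs(); print(np.round(o['tool_pos'],4),np.round(o['tool_rot'],2),np.round(o['qpos'],0))
c=env.get_calibration("wrist"); im,d=env.read_camera("wrist"); cv2.imwrite("pics/w8.png",im)
print(captop(im,d,c,"blue"),ring(im,c,"blue"))
im,d=env.read_camera("scene"); c=env.get_calibration("scene"); x,y=np.round(pix((.451,-.151,.03),c)).astype(int)
cv2.imwrite("pics/s8.png",cv2.resize(im[y-60:y+60,max(x-80,0):x+80],None,fx=4,fy=4)); print(x,y)
```

```text
[0.3862 0.2742 0.155 ] [-1.7998e+02  5.0000e-02  8.9310e+01] [ 25.   6. -65. 112.   6.  66. -43.]
[378.8, 297.7, 30.6, 31.4, 74.6] [[376.6, 281.6, 39.5, 44.4], [535.6, 368.8, 81.1, 84.7]]
210 240
```

View pics/s8.png

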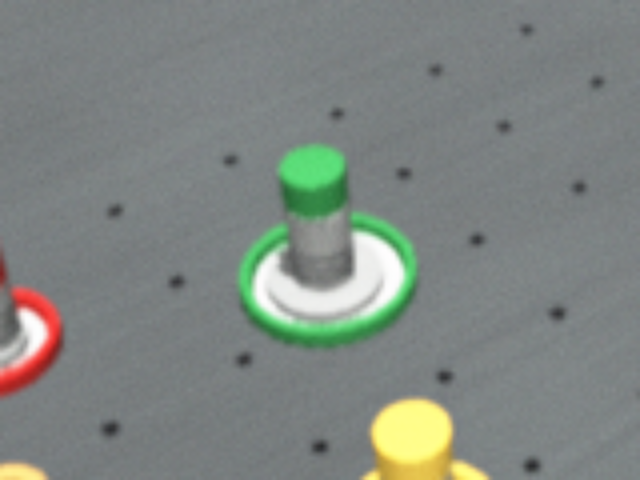

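Green is seated upright in its nest (flange within the ring near (325,285)). The blue cap is at (379,298) mm, 74.6 mm high, and its nest at (536,369). Joint 3 is at -65, inside its -79 limit. Descending onto blue.

drive_tool([
  [[23,-7,0],[0,0,0],0],
  [[0,0,33],[0,0,0],0],
  [[0,0,35],[0,0,0],0],
  [[0,0,25],[0,0,0],0],
  [[0,0,10],[0,0,0],0],
  [[0,0,0],[0,0,0],0],
  [[0,0,0],[0,0,0],0],
])

```text
time_s: 24.12
tool_pos: [0.3799, 0.2979, 0.0529]
tool_rot: [-180.0, -0.0, 89.2]
force: [0.4, 0.7, -0.1]
grip_width: 0.0869
grasp_force: 0.0
```

```bash
python3 -c "
from h import *
o=env.get_obs(); print(np.round(o['qpos'],1),np.round(o['tool_pos'],4))"
```

```text
[ 13.6  18.8 -60.5 116.6  19.8  55.6 -57.9] [0.3799 0.2979 0.0529]
```

drive_tool([
  [[0,0,0],[0,0,0],1],
  [[0,0,0],[0,0,0],1],
  [[0,0,0],[0,0,0],1],
  [[0,0,0],[0,0,0],1],
  [[0,0,0],[0,0,0],1],
  [[0,0,0],[0,0,0],1],
  [[0,0,0],[0,0,0],1],
  [[0,0,0],[0,0,0],1],
  [[0,0,0],[0,0,0],1],
  [[0,0,0],[0,0,0],1],
  [[0,0,0],[0,0,0],1],
  [[0,0,0],[0,0,0],1],
])

```text
time_s: 25.12
tool_pos: [0.379, 0.2982, 0.0524]
tool_rot: [-180.0, 0.0, 89.3]
force: [-0.6, 0.1, 0.7]
grip_width: 0.0316
grasp_force: 30.0
```

drive_tool([
  [[0,0,-10],[0,0,0],1],
  [[0,0,-20],[0,0,0],1],
  [[0,0,-20],[0,0,0],1],
  [[0,0,-10],[0,0,0],1],
  [[5,12,0],[0,0,0],1],
  [[11,24,0],[0,0,0],1],
  [[12,27,0],[0,0,0],1],
  [[0,0,0],[0,0,0],1],
])

```text
time_s: 25.78
tool_pos: [0.4478, 0.3262, 0.1125]
tool_rot: [179.9, -0.2, 89.1]
force: [0.5, -0.2, -2.7]
grip_width: 0.0314
grasp_force: 30.0
```

```bash
python3 -c "
from h import *
o=env.get_obs(); print(np.round(o['qpos'],1),np.round(o['tool_pos'],4))"
```

```text
[ 11.3  23.  -59.3 104.5  21.8  64.7 -56.4] [0.4478 0.3262 0.1125]
```

Joints are well inside their ranges. Going on to the blue nest: 88 mm in x and 42 mm in y to go.

drive_tool([
  [[8,16,0],[0,0,0],1],
  [[12,25,0],[0,0,0],1],
  [[12,25,0],[0,0,0],1],
  [[7,14,0],[0,0,0],1],
  [[3,6,0],[0,0,0],1],
  [[0,0,0],[0,0,0],1],
  [[0,0,0],[0,0,0],1],
])

```text
time_s: 26.37
tool_pos: [0.5278, 0.3662, 0.112]
tool_rot: [-179.9, 0.0, 89.3]
force: [-0.2, -0.5, -4.1]
grip_width: 0.0313
grasp_force: 30.0
```

Run:
```python
from h import *
o=env.get_obs(); print(np.round(o['tool_pos'],4),np.round(o['tool_rot'],2),np.round(o['qpos'],0))
c=env.get_calibration("wrist"); im,d=env.read_camera("wrist"); cv2.imwrite("pics/w9.png",im)
print(ring(im,c,"blue"))
```

```text
[0.5278 0.3662 0.112 ] [-1.7988e+02  4.0000e-02  8.9340e+01] [  3.  33. -54.  91.  28.  70. -57.]
[[526.1, 255.3, 16.8, 56.6], [526.7, 308.1, 38.4, 61.6], [536.2, 369.6, 76.4, 77.1]]
```

View pics/w9.png

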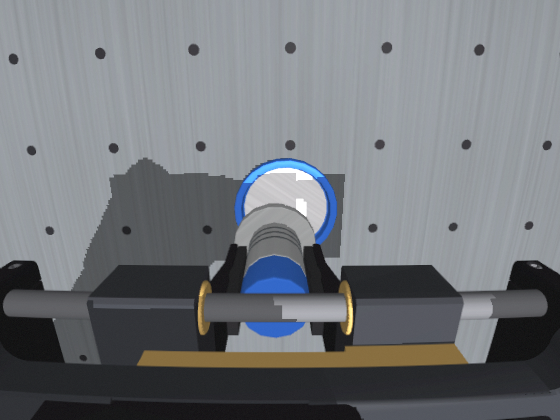

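Blue nest is at (286,207), i.e. (536,369) mm; the tool needs 8 mm more in x and 3 mm more in y. Then lowering.

drive_tool([
  [[3,8,0],[0,0,0],1],
  [[0,0,10],[0,0,0],1],
  [[0,0,14],[0,0,0],1],
  [[0,0,12],[0,0,0],1],
  [[0,0,9],[0,0,0],1],
  [[0,0,4],[0,0,0],1],
  [[0,0,3],[0,0,0],1],
  [[0,0,1],[0,0,0],1],
  [[0,0,1],[0,0,0],1],
  [[0,0,0.5],[0,0,0],1],
  [[0,0,0],[0,0,0],1],
])

```text
time_s: 27.33
tool_pos: [0.5373, 0.3696, 0.0584]
tool_rot: [180.0, -0.0, 89.3]
force: [0.1, -0.4, -2.9]
grip_width: 0.0314
grasp_force: 30.0
```

drive_tool([
  [[0,0,0.5],[0,0,0],1],
  [[0,0,0.5],[0,0,0],1],
  [[0,0,0],[0,0,0],1],
])

```text
time_s: 27.58
tool_pos: [0.5371, 0.3694, 0.0571]
tool_rot: [180.0, 0.0, 89.3]
force: [-0.7, -0.8, -3.8]
grip_width: 0.0315
grasp_force: 30.0
```

drive_tool([
  [[0,0,0.5],[0,0,0],1],
  [[0,0,0.5],[0,0,0],1],
  [[0,0,0],[0,0,0],1],
])

```text
time_s: 27.83
tool_pos: [0.5371, 0.3694, 0.0565]
tool_rot: [180.0, 0.0, 89.3]
force: [-1.7, -2.2, 0.3]
grip_width: 0.0311
grasp_force: 30.0
```

Touchdown on the floor: the force went from -3.8 N to 0.3 N. Release and lift clear.

drive_tool([
  [[0,0,0.5],[0,0,0],1],
  [[0,0,0],[0,0,0],0],
  [[0,0,0],[0,0,0],0],
  [[0,0,0],[0,0,0],0],
  [[0,0,0],[0,0,0],0],
  [[0,0,0],[0,0,0],0],
  [[0,0,0],[0,0,0],0],
  [[0,0,-15],[0,0,0],0],
  [[0,0,-30],[0,0,0],0],
  [[0,0,-35],[0,0,0],0],
  [[0,0,-30],[0,0,0],0],
  [[0,-15,-20],[0,0,0],0],
])

```text
time_s: 28.83
tool_pos: [0.5253, 0.3697, 0.19]
tool_rot: [179.7, -0.2, 89.1]
force: [1.1, -0.5, 0.3]
grip_width: 0.0861
grasp_force: 0.0
```

drive_tool([
  [[-30,-10,0],[0,0,0],0],
  [[-30,-10,0],[0,0,0],0],
  [[-30,-10,0],[0,0,0],0],
  [[-20,-6,0],[0,0,0],0],
  [[-10,0,0],[0,0,0],0],
  [[0,0,0],[0,0,0],0],
  [[0,0,0],[0,0,0],0],
])

```text
time_s: 29.42
tool_pos: [0.4851, 0.2499, 0.1865]
tool_rot: [179.9, 0.0, 89.2]
force: [0.2, -0.1, -0.3]
grip_width: 0.0869
grasp_force: 0.0
```

Run:
```python
from h import *
o=env.get_obs(); print(np.round(o['tool_pos'],4),o['time_s'])
im,d=env.read_camera("scene"); cv2.imwrite("pics/s9.png",cv2.resize(im[100:350,60:460],None,fx=2,fy=2,interpolation=cv2.INTER_CUBIC))
c=env.get_calibration("wrist"); im,d=env.read_camera("wrist"); print(captop(im,d-0,c,"blue"))
```

```text
[0.4851 0.2499 0.1865] 29.4167
[537.3, 368.3, 31.0, 32.5, 78.5]
```

View pics/s9.png

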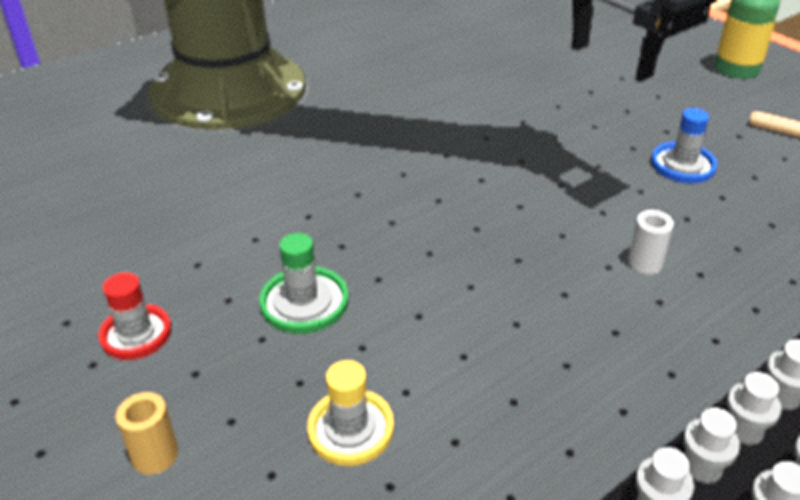

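The final view shows all four adapters upright in their nests: red (133,335), green (303,297), yellow (350,425) and blue (685,160). Both sleeves are standing where they were, and the gripper is clear. The blue cap's top is at 78.5 mm, which is the nest floor plus the adapter's height.

```bash
python3 -c "
from cell import env
print(env.sign_off())"
```

```text
the job is handed in; nothing more can be done
None
```

All four adapters are standing upright in the nests of their own colour, both bare sleeves are where they were, and the job was handed in at about 29.5 s of the 99 s allowed.

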